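# Clamp the cake mould in the bench press

### The arm

A 6-joint arm with a two-finger parallel gripper is mounted at the origin on the work surface. World frame = base frame: x ahead of the robot, y to its left, z up, the work surface at z = 0. Lengths are in m, angles in rad, forces in N, time in s.
With the tool pointing down it reaches from about 0.325 to 0.775 m from the base axis. Payload 5.5 kg.
Tool frame: the origin (TCP) lies at the very end of the fingers, on their centre line; the grasp point (between the pads) lies behind it (r.grip_depth is the y of the grasp point in the tool frame, in m); y points along the fingers, z is the direction in which the jaws open and shut, and the axes are right-handed (so a half turn about y gives the same grasp; the last joint's range is limited). The gripper opens to 85 mm and grips with 20 to 120 N. Pads are 22 mm wide; open, the fingers measure 114 mm over their backs; the gripper's body (76 mm by 85 mm) begins 54 mm behind the grasp point. The pads swing forward as they close: fully open they stand 13 mm farther back than shut.
Start: joints at [-1.298, 0.091, 1.231, -0, 1.82, -0.057], TCP at [0.194, -0.568, 0.231] pointing down, gripper open.
Joint ranges: [-2.87, 2.87], [-0.86, 2.18], [0.17, 2.46], [-1.51, 4.65], [0.06, 2.69], [-2.65, 2.65]. Speed limits (rad/s): [2.57, 2.57, 3.01, 3.14, 3.14, 3.14].

### API

Orientations are given as [roll, pitch, yaw] about the fixed x, y, z axes, in that order (R = Rz(yaw) Ry(pitch) Rx(roll)).
In Python, from bench import r gives the robot as it stands.
- The arm moves only by the shell command python3 -m jog 'ROWS'. ROWS is JSON, a list of rows, each an object with "hand": the finger opening in cm, from 0 to 8.54; "travel": the shift along the tool's x, y, z in cm, a list of three; "turn": the turn about the tool's y in rad. A call has 1 to 10 rows; each row shifts and turns the commanded pose from where the row before left it, along the tool's axes as they then stand; what a row does not reach is not made up. A row lasts 1/8 s, in which the tool goes at most 62.5 mm and 10.7 degrees, less where a joint would pass 70% of its speed; a pose out of reach is approached as far as the arm can. A call is refused whole if a number of a shift passes 6.25 or a number of a turn 0.188, either way. A call with a gripper value outside its range is refused whole. The fingers move at their own pace and stop on an object; the grip force is fixed at half the most. Time passes only in rows, so rows that do not move let the fingers close. It gives the time, the measured TCP pose, the force and the opening at its end, in the units of the state.
- r.get_obs(): the state, without advancing time (a new reading comes with each control period).
- r.snapshot(name): name is "side" or "top"; returns a dict with "pixels" (400x640x3 uint8, red, green, blue), "range_z" (400x640 float32, m along the optical axis (not along the pixel's ray), 0 where there is no reading), "fx", "fy", "cx", "cy" (pixels), "D" ([k1, k2, p1, p2, k3] as OpenCV has them; the pictures are not rectified), "R" (3x3) and "t" (3): a world point X has camera coordinates R X + t. Camera axes: x right, y down, z forward; pixel columns grow to the right and rows downward; lengths in m; the calibration is good to about 2 mm. A picture is of the moment at which its call begins.
- r.job_done(): hands the job in, once; it reports no verdict.
Trained networks look in the newest picture that a camera, given by its name, has taken for a name from the list of things; names that differ only in an ending like _2 or _b are one class to them, and where a whole thing is asked for, a point or a joint stands for the part that bears it (a point fixed in the world has none). Each returns a list of dicts, best first, with "conf" (0 to 1); they miss things now and then, are a little off and sometimes report something else, mostly with a low value. They report only what shows in the picture. A call takes as long as a camera call.
- r.search_frame(camera, thing): "pixel" ([column, row] in pixels, amid what is visible of it).
- r.cut_out(camera, thing): "mask" (400x640 bool, what is visible of it) and "pixel" ([column, row] in pixels, amid what is visible of it).
The state is a dict: "t": time; "joints": joint angles; "qvel": joint speeds; "joint_torque": joint torques, N m; "tool_pos": TCP position; "tool_rot": TCP orientation; "contact_force": force on the tool from outside, world axes, zero at the start; "moment": the same for the moment, N m; "gripper_width": finger opening in m.
Only numpy, scipy, OpenCV 4.12 (cv2) and the standard library are available. Lean on these libraries where they do the work, as an engineer would, in place of code of your own. Each camera call takes 0.05 s, during which the arm holds its last target.

### The job

Slide the filled mould gently along the press bed until it sits fully home against the end stop, then turn the crank clockwise to tighten the press until the orange indicator tab pops out, and stop there without overtightening. Let go of the crank, and leave the cake layers, tub and tape where they are.

Things in the scene. Friction and masses are not known exactly. Their poses are not given: they have to be found in the camera images.
- press: white bench screw press, fixed; origin on the table under the screw axis; x along the bridge, y along the bed to the end stop, z up. Base 200 (x) by 270 (y, -170 to +100) mm; bed at z 20, sprung: it sinks 1.5 mm as the tab pops. Rails along y: inner faces x = +-44.5, top z 32. Posts, 20 mm diameter, at x = +-78, y 0, carry the bridge, 184 (x) by 50 (y), z 155 to 189. Crank on top of the bridge, round pad below it.
- stop: dark steel end stop, 86 mm wide in press x, rigid; origin at the foot of the face that the mould's front end meets, at press (0, 80, 20); face 45 mm high. Pushing the mould against it with more than 35 N damages the mould.
- screw_axis (a point): point on the vertical screw axis at the height of the crank knob's middle, press (0, 0, 231.5) mm. Clockwise seen from above tightens: the pad goes down 15 mm a turn, the crank stays at its height. Start angle and pad height vary; 1 to 2.2 turns are needed. At the knob it takes about 7 N to turn free and 11 N at the set force. The screw stays where it is left.
- knob_mid (a point): middle of the crank's black upright knob, a cylinder of 22 mm diameter, 45 mm high, spinning freely on its own vertical pin; it circles the screw axis at 60 mm radius. Clear space all round and above; its lower end is 2 mm above the 18 mm wide crank arm and 20 mm above the bridge. Can be pinched from above at any yaw and led round without turning the wrist.
- pad: round black sprung pad, 64 mm diameter, origin at the centre of its underside. It presses with 25 N on touching the mould's lid (press z 82 mm), then 15 N more for each mm (24 degrees of crank). The tab pops out from 100 to 110 N; more than 150 N, about 60 degrees of crank beyond the tab being fully out, is overtightened.
- tab_tip (a point): middle of the outer end of the orange indicator tab (26 wide, 14 mm high) at the press +x end of the bridge: press (93, 0, 172) when in (flush), (107, 0, 172) when fully out. It stays in until just before the set force, then comes out nearly all its 14 mm within about 50 degrees of crank.
- tab (a joint): travel of the orange tab out of the bridge, m: 0 in, 0.014 fully out; 0.009 or more counts as popped out
- mould_mid (a point): centre of the closed steel loaf mould (84 wide, lid 88, 160 long, 62 high, dark lid, 0.6 to 1 kg), half-way up; axes as the press's. It lies on the bed between the rails (2.5 mm play a side), drawn out 60 to 90 mm from home towards press -y. Home, its front end touches the stop and this point is at press (0, 0, 51) mm.
- lug (a point): on the blue upright lug of the mould, 139 mm from the mould's centre towards press -y: a plate 30 wide (x), 10 thick (y), 20 to 80 mm above the mould's underside; the point is at 60 mm (press z 80), mid-thickness. A flat bracket 26 wide, 29 to 35 mm above the underside, joins it to the mould; 54 mm gap above it. Can be pinched from above or pushed.
- layers: bystander: stack of baked round cake layers, 150 mm diameter, on a white plate, 190 mm diameter, 73 mm high in all; origin under its centre
- tub: bystander: closed plastic tub, 110 mm diameter and 110 mm high; origin under its centre
- tape: bystander: yellow roll of tape, 96 mm diameter, 40 mm high, lying flat; origin under its centre

How it is judged:
By the outcome, as a careful person would: the job done as asked, in the order asked, and still so for the second after the job is handed in, with the robot touching nothing.
It also fails if it takes over 72 s, if anything falls off the work surface, if the arm or the gripper's body presses on something with over 40 N, if the wrist force passes 120 N, or if a joint passes its speed limit or range.

## Working session

There is one attempt and no reset: what is moved stays moved. The work goes in short steps, Python scripts to look and compute and a shell command to move; the robot and the scene stay as the last step left them, time stands still between calls to the robot, and variables do not carry over. Pictures are saved under pics/ and viewed, and the job is handed in when it is done.

```bash
ls; mkdir -p pics; python3 - <<'E'
from bench import r
import cv2
o=r.get_obs()
print({k:(v if not hasattr(v,'round') else v) for k,v in o.items()}, r.grip_depth)
for c in ["side","top"]:
    s=r.snapshot(c)
    cv2.imwrite(f"pics/{c}0.png",s["pixels"][:,:,::-1])
    print(c,s["fx"],s["cx"],s["cy"],s["D"],s["R"],s["t"])
    for th in ["press","stop","knob_mid","pad","tab_tip","mould_mid","lug","layers","tub","tape"]:
        for d in r.search_frame(c,th)[:2]: print(th,d)
E
```

```text
pics
{'t': 0.0, 'joints': array([-1.29771294e+00,  9.18118781e-02,  1.23191104e+00, -2.43006748e-05,
        1.81980430e+00, -5.66996138e-02]), 'qvel': array([-0.00093084,  0.00036378,  0.00016881, -0.00144952,  0.00133257,
       -0.00084508]), 'joint_torque': array([ 2.15569802e-03, -4.58721364e+01, -4.18023741e+01, -6.72363899e-05,
        1.14507214e-02, -3.59070009e-05]), 'tool_pos': array([ 0.1942137, -0.5673855,  0.2301648]), 'tool_rot': array([-1.57272911e+00,  8.61049757e-05, -2.81181570e+00]), 'contact_force': array([-0.26741674, -0.78152408, -1.54907594]), 'moment': array([-0.00374499, -0.0128099 , -0.09041426]), 'gripper_width': 0.08522410033421535} -0.0187
side 503.1117349558368 322.77736354310235 202.02290374962192 [-0.1441506  0.         0.         0.         0.       ] [[ 0.78955799 -0.6132879   0.02182051]
 [-0.38959374 -0.52840849 -0.75432167]
 [ 0.4741465   0.58707957 -0.65614227]] [-0.40621308  0.34655297  1.4248317 ]
press {'pixel': [337.7, 205.0], 'conf': 0.71}
stop {'pixel': [310.1, 215.5], 'conf': 0.67}
pad {'pixel': [336.1, 215.3], 'conf': 0.64}
mould_mid {'p
[... 213 characters left out ...]
81}
tape {'pixel': [339.1, 204.7], 'conf': 0.56}
top 410.941025761456 325.62395039758866 193.141246574475 [-0.09716432  0.          0.          0.          0.        ] [[ 0.0173921  -0.99983759 -0.0047228 ]
 [-0.99814316 -0.01708646 -0.05846612]
 [ 0.05837592  0.00573088 -0.99827822]] [1.54350994e-03 5.25477801e-01 1.60964729e+00]
press {'pixel': [325.0, 182.8], 'conf': 0.97}
stop {'pixel': [300.6, 180.4], 'conf': 0.5}
tab_tip {'pixel': [346.8, 177.0], 'conf': 0.39}
mould_mid {'pixel': [348.8, 174.0], 'conf': 0.83}
lug {'pixel': [345.2, 173.4], 'conf': 0.68}
layers {'pixel': [439.5, 161.4], 'conf': 0.76}
tub {'pixel': [205.4, 203.2], 'conf': 0.65}
tape {'pixel': [449.6, 224.4], 'conf': 0.55}
```

View pics/side0.png

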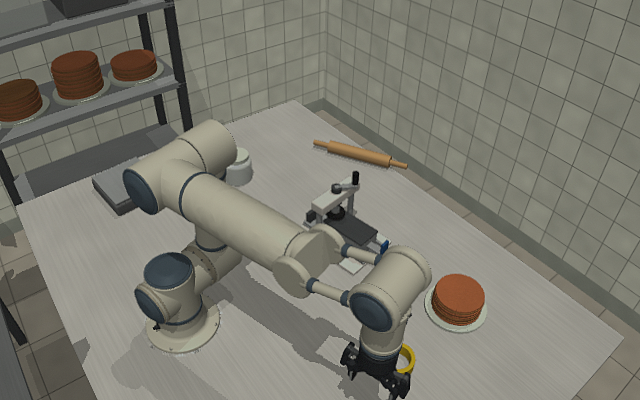

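View pics/top0.png

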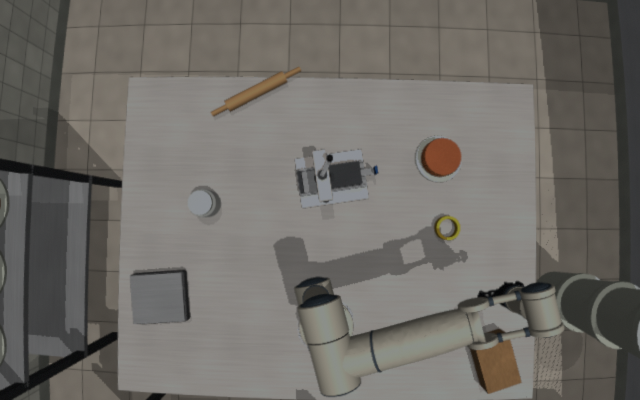

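```bash
python3 - <<'E'
from bench import r
import cv2
s=r.snapshot("side")["pixels"][:,:,::-1]; cv2.imwrite("pics/s1.png",cv2.resize(s[120:300,220:460],None,fx=3.3,fy=3.3,interpolation=2))
s=r.snapshot("top")["pixels"][:,:,::-1]; cv2.imwrite("pics/t1.png",cv2.resize(s[120:260,240:430],None,fx=4.2,fy=4.2,interpolation=2))
E
```

```text
(no output)
```

View pics/s1.png

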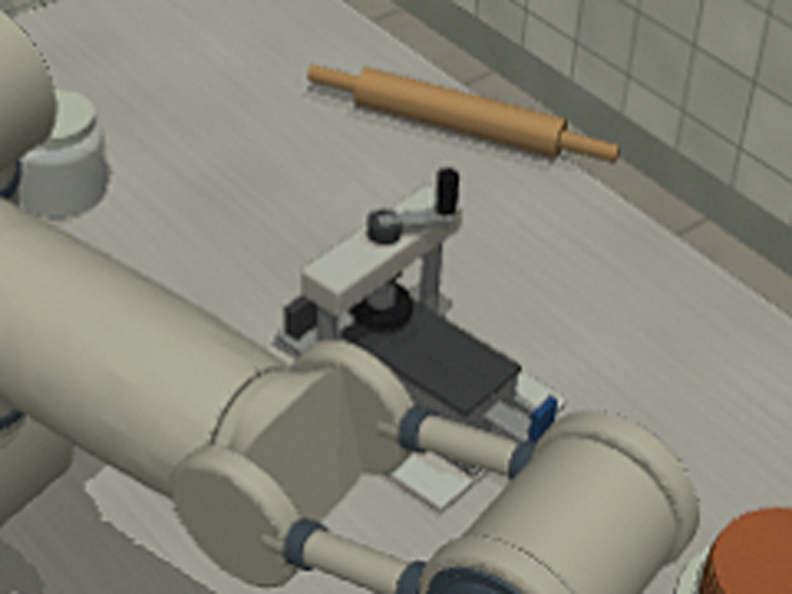

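View pics/t1.png

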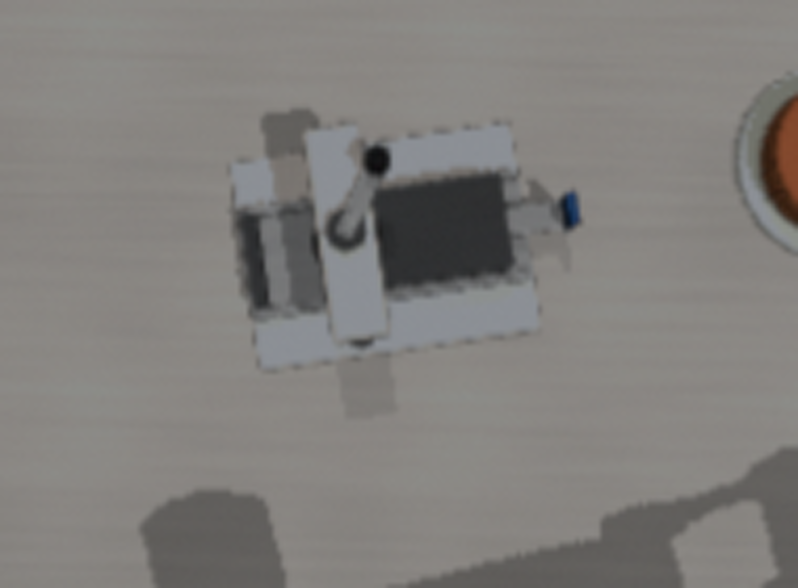

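The top view shows the press around (335,180), with the stop on the left, the lug at (375,170) and the knob at (330,158). The press axes roughly match the world's, and the tab end points away from the robot. Next I measure from depth.

```bash
cat > h.py <<'E'
from bench import r
import cv2, numpy as np
def cloud(s):
    H,W=s["range_z"].shape
    v,u=np.mgrid[0:H,0:W]
    K=np.array([[s["fx"],0,s["cx"]],[0,s["fy"],s["cy"]],[0,0,1.]])
    p=cv2.undistortPoints(np.stack([u,v],-1).reshape(-1,1,2).astype(float),K,np.array(s["D"],float)).reshape(H,W,2)
    z=s["range_z"]
    c=np.dstack([p*z[...,None],z])
    X=(c-np.array(s["t"]))@np.array(s["R"])
    X[z<=0]=np.nan
    return X
def proj(s,P):
    K=np.array([[s["fx"],0,s["cx"]],[0,s["fy"],s["cy"]],[0,0,1.]])
    rv,_=cv2.Rodrigues(np.array(s["R"],float))
    return cv2.projectPoints(np.array(P,float).reshape(-1,1,3),rv,np.array(s["t"],float),K,np.array(s["D"],float))[0].reshape(-1,2)
E
python3 - <<'E'
from h import *
s=r.snapshot("top"); X=cloud(s); im=s["pixels"].astype(int)
t=X[60:120,160:500] if 0 else X[240:260,150:250]; print("table z",np.nanmedian(t[...,2]))
sub=np.zeros(X.shape[:2],bool); sub[135:220,285:385]=1
Z=X[...,2]
for a,b,n in [(.17,.2,'bridge'),(.225,.29,'knob/hub'),(.005,.035,'base'),(.06,.1,'mould'),(.04,.075,'st')]:
    m=sub&(Z>a)&(Z<b); P=X[m]
    if len(P)<4: print(n,len(P));continue
    rect=cv2.minAreaRect((P[:,:2]*1000).astype(np.float32))
    print(n,len(P),np.median(P,0).round(4),P[:,:2].mean(0).round(4),rect, np.percentile(P[:,2],[5,50,95]).round(3))
blue=sub&(im[...,2]>im[...,0]+40); P=X[blue]; print('blue',len(P),P[:, :].round(3).tolist())
kn=sub&(Z>.215)&(im.sum(-1)<120); print('knob',kn.sum(),X[kn].round(3).tolist())
for th in ["press","knob_mid","lug"]:
    for d in r.cut_out("top",th)[:1]:
        P=X[d["mask"]]; print(th,d["conf"],len(P),np.nanmedian(P,0).round(4))
s=r.snapshot("side"); X=cloud(s); im=s["pixels"].astype(int)
blue=np.zeros(X.shape[:2],bool); blue[235:255,370:392]=1; blue&=(im[...,2]>im[...,0]+40);P=X[blue];print('sblue',len(P),np.nanmean(P,0).round(4),np.nanmax(P,0).round(4),np.nanmin(P,0).round(4))
kn=np.zeros(X.shape[:2],bool); kn[170:186,350:361]=1; kn&=im.sum(-1)<110; P=X[kn];print('sknob',len(P),np.nanmedian(P,0).round(4),np.nanmax(P,0).round(4),np.nanmin(P,0).round(4))
E
```

```text
table z 0.0009680624933848399
bridge 609 [0.5643 0.0254 0.1889] [0.5759 0.0245] ((579.9237670898438, 24.136821746826172), (185.227294921875, 49.91023254394531), 9.390164375305176) [0.183 0.189 0.194]
knob/hub 36 [ 6.314e-01 -3.000e-04  2.531e-01] [ 0.6318 -0.0015] ((632.6376953125, -1.8166732788085938), (18.694894790649414, 17.02100372314453), 0.8314066529273987) [0.23  0.253 0.259]
base 2416 [ 0.5605 -0.0225  0.0123] [ 0.5826 -0.0118] ((592.2930908203125, -23.63690185546875), (337.1391906738281, 397.5677795410156), 0.9844236373901367) [0.005 0.012 0.028]
mould 824 [ 0.5927 -0.0585  0.0822] [ 0.592  -0.0503] ((589.445556640625, -32.672210693359375), (88.1510238647461, 303.348388671875), 9.644889831542969) [0.066 0.082 0.089]
st 211 [ 0.5974 -0.0682  0.0598] [ 0.5855 -0.0264] ((563.7109985351562, -32.51788330078125), (134.0392303466797, 302.5292053222656), 4.954653263092041) [0.046 0.06  0.074]
blue 15 [[0.626, -0.174, 0.097], [0.625, -0.177, 0.107], [0.623, -0.175, 0.097], [0.623, -0.178, 0.097], [0.618, -0.174, 0.102], [0.619, -0.178, 0.096], [0.615, -0.174, 0.099], [0.615, -0.178, 
[... 253 characters left out ...]
, -0.0, 0.249], [0.638, -0.003, 0.254], [0.638, -0.007, 0.252], [0.634, 0.007, 0.255], [0.635, 0.003, 0.252], [0.634, -0.0, 0.257], [0.635, -0.003, 0.25], [0.634, -0.007, 0.259], [0.63, 0.007, 0.259], [0.632, 0.003, 0.25], [0.631, -0.0, 0.253], [0.631, -0.004, 0.253], [0.632, -0.007, 0.251], [0.627, 0.007, 0.257], [0.627, 0.003, 0.255], [0.628, -0.0, 0.254], [0.628, -0.007, 0.249], [0.625, 0.003, 0.25], [0.624, -0.0, 0.258], [0.624, -0.004, 0.256]]
press 0.96 2869 [0.5635 0.0176 0.0196]
lug 0.7 791 [ 0.6    -0.0735  0.0821]
sblue 39 [ 0.6105 -0.1818  0.0921] [ 0.6264 -0.1769  0.1063] [ 0.5985 -0.185   0.0722]
sknob 73 [ 0.6287 -0.0094  0.2408] [0.6389 0.0035 0.2573] [ 0.6203 -0.0154  0.2139]
```

```bash
python3 -m jog '[{"hand":0,"travel":[0,0,0],"turn":0.164},{"hand":0,"travel":[-4.8,0,-2.7],"turn":0},{"hand":0,"travel":[-4.8,0,-2.7],"turn":0},{"hand":0,"travel":[-4.8,0,-2.7],"turn":0},{"hand":0,"travel":[-4.8,0,-2.7],"turn":0},{"hand":0,"travel":[-4.8,0,-2.7],"turn":0},{"hand":0,"travel":[0,0,0],"turn":0}]'
python3 - <<'E'
from h import *
s=r.snapshot("top"); X=cloud(s);Z=X[...,2]
c=np.array([.580,.024]);a=np.radians(9.45);ex=np.array([np.cos(a),np.sin(a)]);ey=np.array([-ex[1],ex[0]])
L=np.dstack([(X[...,:2]-c)@ex,(X[...,:2]-c)@ey])*1000
sub=np.zeros(Z.shape,bool);sub[135:220,285:385]=1
for n,a0,b0 in [('bridge',.18,.2),('base',.014,.03)]:
    m=sub&(Z>a0)&(Z<b0);P=L[m];print(n,np.percentile(P,[0,1,99,100],axis=0).round(1).tolist())
for d in r.cut_out("top","layers")[:1]: print(np.nanmedian(X[d["mask"]],0))
cv2.imwrite("pics/t2.png",s["pixels"][:,:,::-1])
o=r.get_obs();print((o['tool_pos'][:2]-c)@ex,(o['tool_pos'][:2]-c)@ey,o['tool_pos'],o['tool_rot'],o['t'])
E
```

```text
t: 2.33
tool_pos: [0.4113, -0.3923, 0.2313]
tool_rot: [-1.571, 0.001, -2.97]
contact_force: [-0.6, -0.6, -0.2]
gripper_width: 0.0001
bridge [[-92.5, -24.7], [-91.3, -24.2], [89.3, 24.7], [91.9, 25.1]]
base [[-100.1, -168.6], [-98.3, -167.4], [97.1, 98.2], [98.7, 99.5]]
[ 0.66528747 -0.42615885  0.07004182]
-0.2375529596325334 -0.38496058292275404 [ 0.40887627 -0.39473945  0.23124613] [-1.57054378e+00 -5.45859186e-04 -2.97449560e+00] 2.425
```

View pics/t2.png

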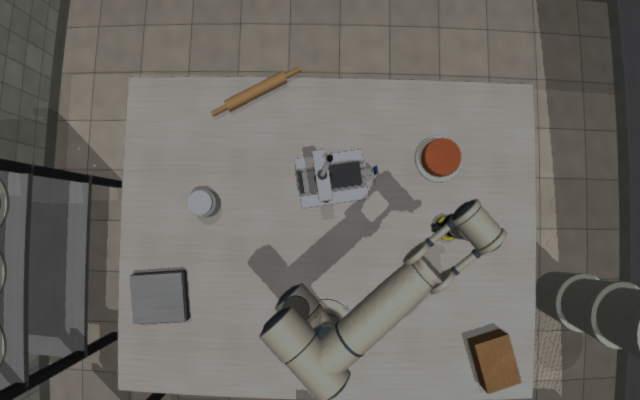

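The press pose checks out: both the bridge and base extents match the stated sizes. The arm is now on its way, with nothing disturbed. Next I go behind the lug.

```bash
python3 -m jog '[{"hand":0,"travel":[-4.75,0,-2.8],"turn":0},{"hand":0,"travel":[-4.75,0,-2.8],"turn":0},{"hand":0,"travel":[-4.75,0,-2.8],"turn":0},{"hand":0,"travel":[-4.75,0,-2.8],"turn":0},{"hand":0,"travel":[-4.75,0,-2.8],"turn":0},{"hand":0,"travel":[0,5,0],"turn":0},{"hand":0,"travel":[0,5,0],"turn":0},{"hand":0,"travel":[0,5,0],"turn":0},{"hand":0,"travel":[0,2,0],"turn":0},{"hand":0,"travel":[0,0,0],"turn":0}]'
cat >> h.py <<'E'
c0=np.array([.580,.024]);a0=np.radians(9.45);ex=np.array([np.cos(a0),np.sin(a0)]);ey=np.array([-ex[1],ex[0]])
def pf(p): p=np.asarray(p); return np.concatenate([np.stack([(p[...,:2]-c0)@ex,(p[...,:2]-c0)@ey],-1),p[...,2:3]],-1)*1000
E
python3 - <<'E'
from h import *
s=r.snapshot("side");X=cloud(s)
cv2.imwrite("pics/s3.png",cv2.resize(s["pixels"][120:300,220:460,::-1],None,fx=3.3,fy=3.3,interpolation=2))
o=r.get_obs();print(pf(o['tool_pos']),o['tool_rot'],o['contact_force'],o['t'])
E
```

```text
t: 3.68
tool_pos: [0.6188, -0.2185, 0.0601]
tool_rot: [-1.572, -0.002, -2.977]
contact_force: [-0.1, 0.3, 0.6]
gripper_width: -0.0002
[  -0.37759725 -245.99730777   62.5416692 ] [-1.57011832e+00  8.22062086e-04 -2.97699623e+00] [-0.45791761  1.13010019  0.8394823 ] 3.725
```

View pics/s3.png

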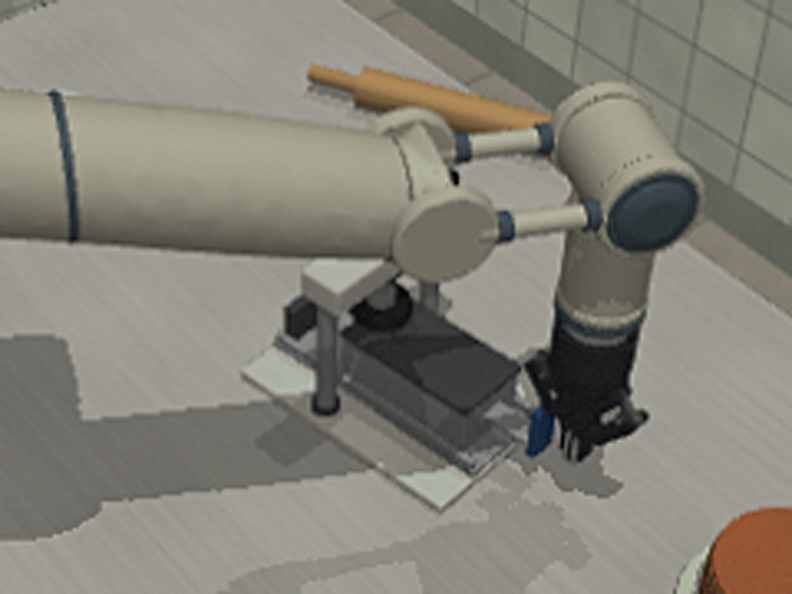

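```bash
python3 - <<'E'
from h import *
s=r.snapshot("side");X=pf(cloud(s))
def px(u,v): 
    u=220+u/3.3; v=120+v/3.3; return X[int(round(v)),int(round(u))].round(0)
for n,p in dict(drumlow=(440,278),drumface=(440,235),drumbottom2=(420,265),farmlow=(250,240),kn=(532,368),kn2=(545,395),kn3=(640,420),rod=(545,220),wd=(650,210),lug=(540,425),body=(560,330)).items(): print(n,px(*p))
s=r.snapshot("top");X=pf(cloud(s));cv2.imwrite("pics/t4.png",cv2.resize(s["pixels"][100:260,240:460,::-1],None,fx=3.6,fy=3.6,interpolation=2))
print(r.get_obs()['joints'])
E
```

```text
drumlow [-178. -207.  373.]
drumface [-180. -204.  415.]
drumbottom2 [-195. -199.  392.]
farmlow [-297. -124.  432.]
kn [ -11. -195.  148.]
kn2 [  -7. -210.  122.]
kn3 [  -0. -307.  156.]
rod [-109. -250.  412.]
wd [ -43. -302.  414.]
lug [  -5. -210.   80.]
body [ -35. -234.  239.]
[-3.90131108e-01  2.72116022e-01  1.32348582e+00 -6.77607170e-07
  1.54113239e+00  1.01546140e+00]
```

View pics/t4.png

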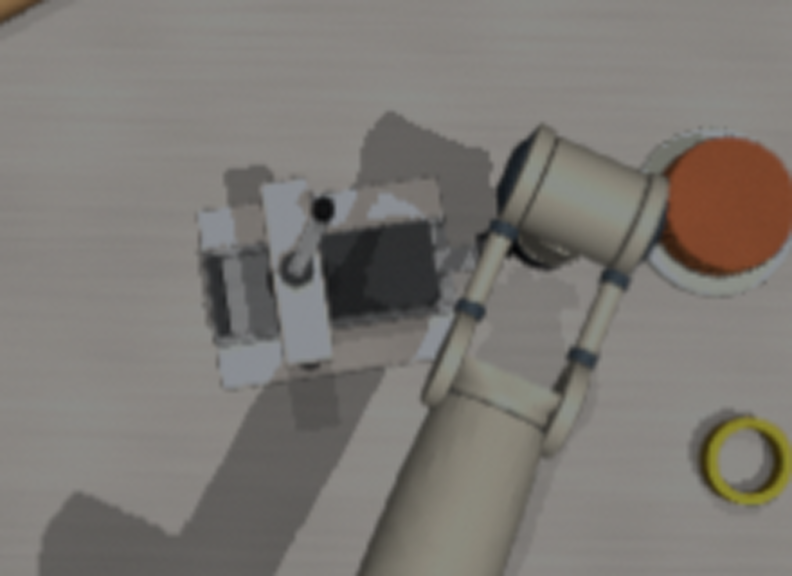

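The forearm stays above z 0.37 m, clear of the press, and the fingers are behind the lug. I start pushing slowly.

```bash
python3 -m jog '[{"hand":0,"travel":[0,0,-0.6],"turn":0},{"hand":0,"travel":[0,0,-0.6],"turn":0},{"hand":0,"travel":[0,0,-0.3],"turn":0},{"hand":0,"travel":[0,0,-0.3],"turn":0},{"hand":0,"travel":[0,0,-0.3],"turn":0},{"hand":0,"travel":[0,0,-0.3],"turn":0},{"hand":0,"travel":[0,0,-0.3],"turn":0},{"hand":0,"travel":[0,0,-0.3],"turn":0},{"hand":0,"travel":[0,0,-0.3],"turn":0},{"hand":0,"travel":[0,0,-0.3],"turn":0}]'
python3 -m jog '[{"hand":0,"travel":[0,0,-0.3],"turn":0},{"hand":0,"travel":[0,0,-0.3],"turn":0},{"hand":0,"travel":[0,0,-0.3],"turn":0},{"hand":0,"travel":[0,0,-0.3],"turn":0},{"hand":0,"travel":[0,0,-0.3],"turn":0},{"hand":0,"travel":[0,0,-0.3],"turn":0},{"hand":0,"travel":[0,0,-0.3],"turn":0},{"hand":0,"travel":[0,0,-0.3],"turn":0}]'
python3 - <<'E'
from h import *
s=r.snapshot("side");X=pf(cloud(s))
cv2.imwrite("pics/s5.png",cv2.resize(s["pixels"][120:300,220:460,::-1],None,fx=3.3,fy=3.3,interpolation=2))
o=r.get_obs();print(pf(o['tool_pos']),o['contact_force'],o['t'])
im=s["pixels"].astype(int);b=(im[...,2]>im[...,0]+40);b[:225]=0;b[260:]=0;b[:,:350]=0;b[:,400:]=0;print(b.sum(),np.nanmedian(X[b],0),np.nanpercentile(X[b],[5,95],axis=0))
E
```

```text
t: 5.08
tool_pos: [0.6144, -0.1836, 0.0623]
tool_rot: [-1.568, 0.001, -2.977]
contact_force: [0.9, -4.7, 2.3]
gripper_width: 0.0003
t: 6.08
tool_pos: [0.6105, -0.1599, 0.0622]
tool_rot: [-1.568, 0.001, -2.977]
contact_force: [0.9, -5.1, 1.9]
gripper_width: 0.0
[-1.09004633e-01 -1.85943441e+02  6.22450284e+01] [ 2.41838081 -4.1141949   3.0740264 ] 6.125
30 [ -12.86029187 -170.67078949   73.80342388] [[ -15.81419684 -172.60847387   50.96230597]
 [  -3.23372297 -166.94588769  102.33479213]]
```

View pics/s5.png

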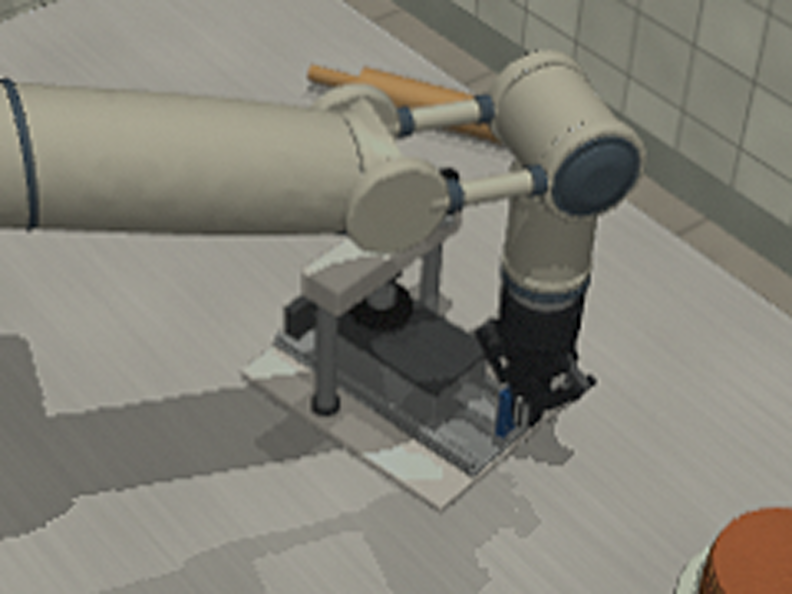

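The lug is moving with about 5 N of push and has about 28 mm left to home.

```bash
python3 -m jog '[{"hand":0,"travel":[0,0,-0.3],"turn":0},{"hand":0,"travel":[0,0,-0.3],"turn":0},{"hand":0,"travel":[0,0,-0.3],"turn":0},{"hand":0,"travel":[0,0,-0.3],"turn":0},{"hand":0,"travel":[0,0,-0.3],"turn":0},{"hand":0,"travel":[0,0,-0.3],"turn":0},{"hand":0,"travel":[0,0,-0.2],"turn":0},{"hand":0,"travel":[0,0,-0.2],"turn":0}]'
python3 -m jog '[{"hand":0,"travel":[0,0,-0.1],"turn":0},{"hand":0,"travel":[0,0,-0.1],"turn":0}]'
python3 - <<'E'
from h import *
s=r.snapshot("side");X=pf(cloud(s))
cv2.imwrite("pics/s6.png",cv2.resize(s["pixels"][120:300,220:460,::-1],None,fx=3.3,fy=3.3,interpolation=2))
o=r.get_obs();print(pf(o['tool_pos']),o['contact_force'],o['t'])
im=s["pixels"].astype(int);b=(im[...,2]>im[...,0]+40);b[:215]=0;b[260:]=0;b[:,:340]=0;b[:,400:]=0;print(b.sum(),np.nanmedian(X[b],0),np.nanpercentile(X[b],[5,95],axis=0))
E
```

```text
t: 7.12
tool_pos: [0.6068, -0.1381, 0.0622]
tool_rot: [-1.568, 0.001, -2.977]
contact_force: [0.7, -4.5, 2.9]
gripper_width: -0.0001
t: 7.38
tool_pos: [0.6065, -0.1361, 0.0622]
tool_rot: [-1.568, 0.001, -2.977]
contact_force: [1.1, -5.0, 3.1]
gripper_width: 0.0002
[-1.18543038e-01 -1.62113942e+02  6.22315800e+01] [ 0.96185254 -4.62528928  3.81974015] 7.425
32 [ -11.87072243 -147.19731964   77.56768217] [[ -16.1271502  -149.5088019    50.32936248]
 [  -4.24345296 -142.02861789  102.79646095]]
```

```bash
for i in 1; do python3 -m jog '[{"hand":0,"travel":[0,0,-0.06],"turn":0},{"hand":0,"travel":[0,0,-0.06],"turn":0}]'
python3 -m jog '[{"hand":0,"travel":[0,0,-0.06],"turn":0}]' | grep -E "pos|force"; done
```

```text
t: 7.68
tool_pos: [0.6063, -0.1349, 0.0622]
tool_rot: [-1.568, 0.001, -2.977]
contact_force: [0.7, -4.9, 2.6]
gripper_width: 0.0003
tool_pos: [0.6062, -0.1343, 0.0622]
contact_force: [1.0, -4.6, 2.5]
```

```bash
python3 -m jog '[{"hand":0,"travel":[0,0,-0.06],"turn":0}]' | grep -E "pos|force"
python3 -m jog '[{"hand":0,"travel":[0,0,-0.06],"turn":0}]' | grep -E "pos|force"
```

```text
tool_pos: [0.6061, -0.1338, 0.0622]
contact_force: [0.1, -5.0, 2.4]
tool_pos: [0.606, -0.1332, 0.0622]
contact_force: [0.5, -5.4, 3.2]
```

```bash
python3 -m jog '[{"hand":0,"travel":[0,0,-0.06],"turn":0}]' | grep -E "pos|force"
```

```text
tool_pos: [0.6059, -0.1326, 0.0622]
contact_force: [0.7, -5.8, 4.3]
```

```bash
python3 -m jog '[{"hand":0,"travel":[0,0,-0.06],"turn":0}]' | grep -E "pos|force"
```

```text
tool_pos: [0.6059, -0.1323, 0.0623]
contact_force: [0.9, -7.8, 2.9]
```

```bash
python3 -m jog '[{"hand":0,"travel":[0,0,-0.04],"turn":0}]' | grep -E "pos|force"
```

```text
tool_pos: [0.6059, -0.1323, 0.0623]
contact_force: [1.4, -9.5, 1.7]
```

```bash
python3 -m jog '[{"hand":0,"travel":[0,0,-0.04],"turn":0}]' | grep -E "pos|force"
```

```text
tool_pos: [0.6059, -0.1323, 0.0623]
contact_force: [2.9, -9.8, 1.7]
```

```bash
python3 -m jog '[{"hand":0,"travel":[0,0,-0.04],"turn":0}]' | grep -E "pos|force"
```

```text
tool_pos: [0.6059, -0.1323, 0.0623]
contact_force: [2.3, -10.1, 2.3]
```

```bash
python3 -m jog '[{"hand":0,"travel":[0,0,-0.08],"turn":0},{"hand":0,"travel":[0,0,-0.08],"turn":0}]' | grep -E "pos|force"
python3 - <<'E'
from h import *
s=r.snapshot("side");X=pf(cloud(s))
cv2.imwrite("pics/s7.png",cv2.resize(s["pixels"][160:260,290:400,::-1],None,fx=6,fy=6,interpolation=2))
o=r.get_obs();print(pf(o['tool_pos']),o['contact_force'],o['t'])
im=s["pixels"].astype(int);b=(im[...,2]>im[...,0]+40);b[:215]=0;b[260:]=0;b[:,:340]=0;b[:,400:]=0;print(b.sum(),np.nanmedian(X[b],0),np.nanpercentile(X[b],[5,95],axis=0))
s=r.snapshot("top");X=pf(cloud(s))
cv2.imwrite("pics/t7.png",cv2.resize(s["pixels"][130:230,270:400,::-1],None,fx=6,fy=6,interpolation=2))
E
```

```text
tool_pos: [0.606, -0.1322, 0.0625]
contact_force: [4.0, -15.9, 0.6]
[ 6.89148592e-03 -1.58399473e+02  6.24458765e+01] [  4.79407865 -15.05465041   0.5943236 ] 8.975
27 [ -12.76005313 -143.08798535   85.41984635] [[ -15.78038961 -144.95543057   50.31138984]
 [  -7.19547324 -139.40115522  102.15066775]]
```

View pics/s7.png

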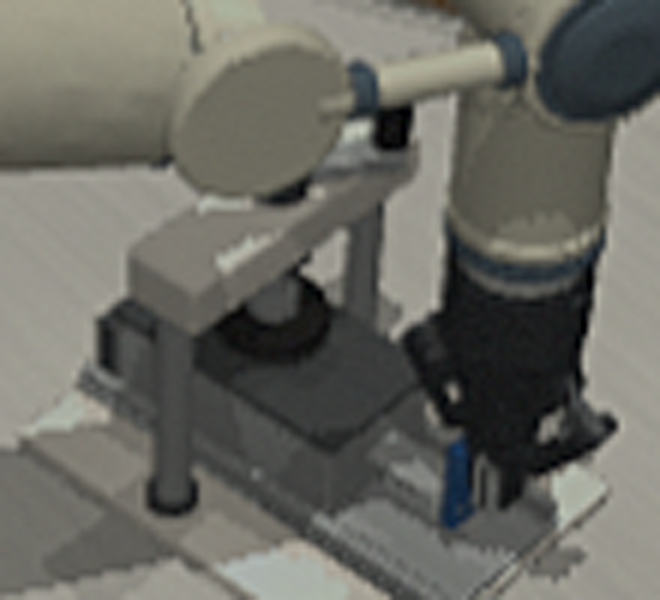

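View pics/t7.png

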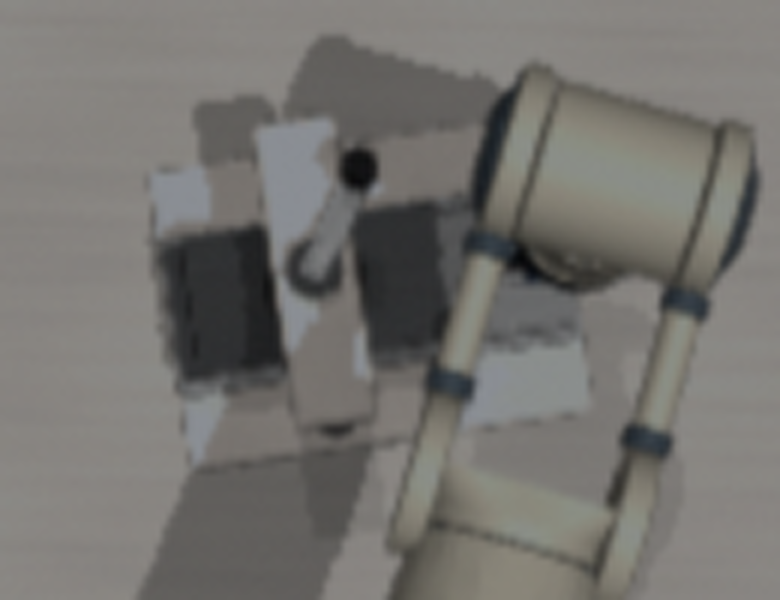

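The mould is home. The lug is at press y of about -139, the TCP stalled and the force rose to 16 N, and the picture shows no gap at the stop. I back off, rise and go over the knob.

```bash
python3 -m jog '[{"hand":0,"travel":[0,0,0.3],"turn":0},{"hand":0,"travel":[0,0,1.5],"turn":0},{"hand":0,"travel":[0,0,2.4],"turn":0},{"hand":0,"travel":[0,-5.7,0],"turn":0},{"hand":0,"travel":[0,-5.7,0],"turn":0},{"hand":5,"travel":[0,-5.7,0],"turn":0},{"hand":5,"travel":[0,-5.7,0],"turn":0},{"hand":5,"travel":[-1.6,0,-5.5],"turn":0},{"hand":5,"travel":[-1.6,0,-5.5],"turn":0},{"hand":5,"travel":[-1.7,0,-5.4],"turn":0}]'
python3 -m jog '[{"hand":5,"travel":[0,0,0],"turn":0},{"hand":5,"travel":[0,0,0],"turn":0}]'
python3 - <<'E'
from h import *
o=r.get_obs();print(pf(o['tool_pos']),o['contact_force'],o['t'])
s=r.snapshot("side");X=pf(cloud(s))
cv2.imwrite("pics/s8.png",cv2.resize(s["pixels"][100:280,240:440,::-1],None,fx=3.3,fy=3.3,interpolation=2))
im=s["pixels"].astype(int)
m=np.zeros(X.shape[:2],bool);m[168:188,348:364]=1;m&=(X[...,2]>212)&(X[...,2]<262)&(im.sum(-1)<130);print(m.sum(),np.nanmedian(X[m],0) if m.sum() else 0,np.nanpercentile(X[m],[2,98],axis=0) if m.sum() else 0)
s=r.snapshot("top")
cv2.imwrite("pics/t8.png",cv2.resize(s["pixels"][100:250,240:440,::-1],None,fx=3.9,fy=3.9,interpolation=2))
E
```

```text
t: 10.28
tool_pos: [0.6335, 0.0008, 0.2889]
tool_rot: [-1.571, -0.001, -2.977]
contact_force: [0.8, 0.2, 0.5]
gripper_width: 0.0502
t: 10.52
tool_pos: [0.6333, -0.0004, 0.2887]
tool_rot: [-1.57, -0.001, -2.976]
contact_force: [1.0, -0.2, -0.2]
gripper_width: 0.0498
[ 48.55997352 -32.80511492 288.725887  ] [ 0.99488261 -0.24355727 -0.15726231] 10.525
75 [ 42.17196667 -40.37222252 242.68162379] [[ 35.12831832 -48.23619216 215.79814602]
 [ 55.17666555 -28.12046177 257.79787679]]
```

View pics/s8.png

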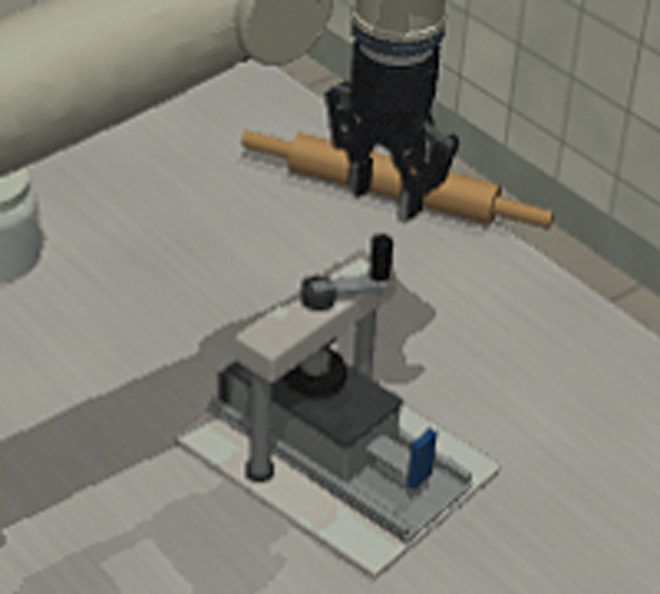

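View pics/t8.png

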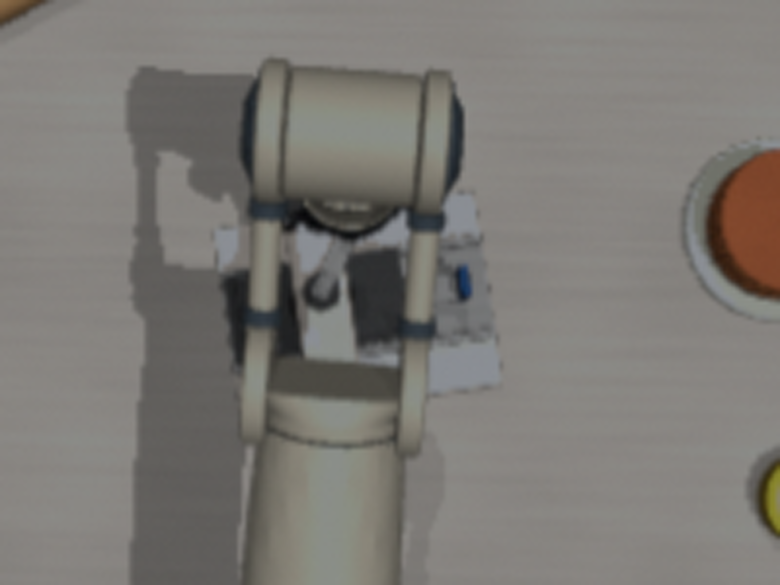

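Top and side views agree on the knob at press (49.5, -34.7). I descend and pinch.

```bash
python3 -m jog '[{"hand":5,"travel":[-0.07,2.5,0.19],"turn":0},{"hand":5,"travel":[0,2.5,0],"turn":0},{"hand":5,"travel":[0,1.5,0],"turn":0},{"hand":5,"travel":[0,0.8,0],"turn":0},{"hand":5,"travel":[0,0,0],"turn":0}]'
python3 - <<'E'
from h import *
o=r.get_obs();print(pf(o['tool_pos']),o['contact_force'],o['t'])
s=r.snapshot("side")
cv2.imwrite("pics/s9.png",cv2.resize(s["pixels"][120:240,290:400,::-1],None,fx=5,fy=5,interpolation=2))
E
```

```text
t: 11.25
tool_pos: [0.634, -0.0017, 0.2162]
tool_rot: [-1.571, -0.0, -2.976]
contact_force: [-0.0, 0.5, 0.3]
gripper_width: 0.0499
[ 49.05619176 -34.17068165 216.20353452] [-0.03440884  0.47647503  0.29342399] 11.25
```

View pics/s9.png

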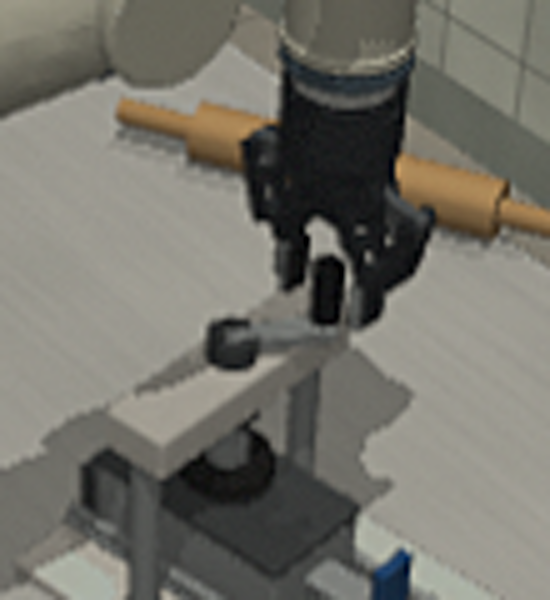

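The fingers straddle the knob, so I close them.

```bash
python3 -m jog '[{"hand":0,"travel":[0,0,0],"turn":0},{"hand":0,"travel":[0,0,0],"turn":0},{"hand":0,"travel":[0,0,0],"turn":0},{"hand":0,"travel":[0,0,0],"turn":0},{"hand":0,"travel":[0,0,0],"turn":0}]'
python3 - <<'E'
from h import *
o=r.get_obs();p=pf(o['tool_pos']);print(p,np.hypot(*p[:2]),np.degrees(np.arctan2(p[1],p[0])),o['contact_force'],o['t'])
# row table: clockwise, 20deg chords about centre from given start on 60mm circle ; tool x=-px, tool z=-py, small yaw diff
yaw=o['tool_rot'][2]; R=np.array([[np.cos(yaw),np.sin(yaw)],[np.sin(-yaw)*1,np.cos(yaw)]])
tx=np.array([np.cos(yaw),np.sin(yaw)]);tz=np.array([-np.sin(yaw),np.cos(yaw)])
th=np.radians(np.arctan2(p[1],p[0])*180/np.pi-20*np.arange(0,19))
P=c0*1000+60*(np.cos(th)[:,None]*ex+np.sin(th)[:,None]*ey)
D=np.diff(P,axis=0)
print(np.c_[np.degrees(th[1:]).round(0),(D@tx/10).round(2),(D@tz/10).round(2)].tolist())
E
```

```text
t: 11.92
tool_pos: [0.6344, -0.0013, 0.2175]
tool_rot: [-1.57, 0.002, -2.976]
contact_force: [0.1, -1.2, 5.6]
gripper_width: 0.0206
[ 49.5362693  -33.91133081 217.53134684] 60.03182766827843 -34.39459717136445 [ 0.11625441 -1.17702205  5.58267771] 11.925
[[-54.0, 1.46, 1.49], [-74.0, 1.88, 0.9], [-94.0, 2.07, 0.2], [-114.0, 2.02, -0.52], [-134.0, 1.72, -1.18], [-154.0, 1.21, -1.7], [-174.0, 0.56, -2.01], [-194.0, -0.16, -2.08], [-214.0, -0.86, -1.9], [-234.0, -1.46, -1.49], [-254.0, -1.88, -0.9], [-274.0, -2.07, -0.2], [-294.0, -2.02, 0.52], [-314.0, -1.72, 1.18], [-334.0, -1.21, 1.7], [-354.0, -0.56, 2.01], [-374.0, 0.16, 2.08], [-394.0, 0.86, 1.9]]
```

```bash
python3 -m jog '[{"hand":0,"travel":[1.46,0,1.49],"turn":0},{"hand":0,"travel":[1.88,0,0.90],"turn":0},{"hand":0,"travel":[2.07,0,0.20],"turn":0}]'
python3 - <<'E'
from h import *
o=r.get_obs();p=pf(o['tool_pos']);f=o['contact_force'];print(p,np.hypot(*p[:2]),np.degrees(np.arctan2(p[1],p[0])),f[:2]@ex,f[:2]@ey,f[2],o['t'])
E
```

```text
t: 12.3
tool_pos: [0.5865, -0.0361, 0.2175]
tool_rot: [-1.57, 0.006, -2.976]
contact_force: [6.9, 4.3, 5.9]
gripper_width: 0.0207
[ -3.40276403 -60.32925002 217.49910024] 60.42513724294768 -93.22824606105262 7.523925161041112 3.0667043814990262 5.902724079899054 12.3
```

The crank is turning as expected: 7.5 N at the knob, on a 60.4 mm radius. I continue.

```bash
python3 -m jog '[{"hand":0,"travel":[2.02,0,-0.52],"turn":0},{"hand":0,"travel":[1.72,0,-1.18],"turn":0},{"hand":0,"travel":[1.21,0,-1.70],"turn":0},{"hand":0,"travel":[0.56,0,-2.01],"turn":0},{"hand":0,"travel":[-0.16,0,-2.08],"turn":0},{"hand":0,"travel":[-0.86,0,-1.90],"turn":0},{"hand":0,"travel":[-1.46,0,-1.49],"turn":0}]'
cat > look.py <<'E'
from h import *
import sys
o=r.get_obs();p=pf(o['tool_pos']);f=o['contact_force'];th=np.arctan2(p[1],p[0])
fx,fy=f[:2]@ex,f[:2]@ey
print(p.round(1),'rad',np.hypot(*p[:2]).round(2),'deg',np.degrees(th).round(1),'tang cw resist',(-(fx*np.sin(th)-fy*np.cos(th))).round(1),'radial',(fx*np.cos(th)+fy*np.sin(th)).round(1),f[2].round(1),'t',o['t'])
n=sys.argv[1]
def out(q): return np.r_[c0+(q[0]*ex+q[1]*ey)/1000,q[2]/1000]
for cam in ("top","side"):
    s=r.snapshot(cam); im=s["pixels"]; hsv=cv2.cvtColor(im,cv2.COLOR_RGB2HSV)
    c=proj(s,out((100,0,172)))[0]; u,v=int(c[0]),int(c[1])
    X=pf(cloud(s)); h,sa=hsv[...,0],hsv[...,1]
    m=np.zeros(h.shape,bool); m[v-14:v+15,u-14:u+15]=1; m&=(h<22)&(sa>110)
    print(cam,'proj',c.round(0),'orange px',m.sum(), np.nanpercentile(X[m],[5,50,95],axis=0).round(0).tolist() if m.any() else '')
    for d in r.search_frame(cam,"tab_tip")[:1]: print(d)
    cv2.imwrite(f"pics/{cam}_{n}.png",cv2.resize(im[v-35:v+35,u-45:u+45,::-1],None,fx=6,fy=6,interpolation=2))
E
python3 look.py a
```

```text
t: 13.18
tool_pos: [0.5367, 0.0656, 0.2175]
tool_rot: [-1.568, -0.0, -2.977]
contact_force: [1.2, -10.4, 5.0]
gripper_width: 0.0206
[-35.9  48.2 217.5] rad 60.09 deg 126.7 tang cw resist 6.7 radial -8.1 5.0 t 13.175
top proj [318. 148.] orange px 0 
side proj [356. 181.] orange px 0 
{'pixel': [343.5, 229.1], 'conf': 0.15}
```

View pics/top_a.png

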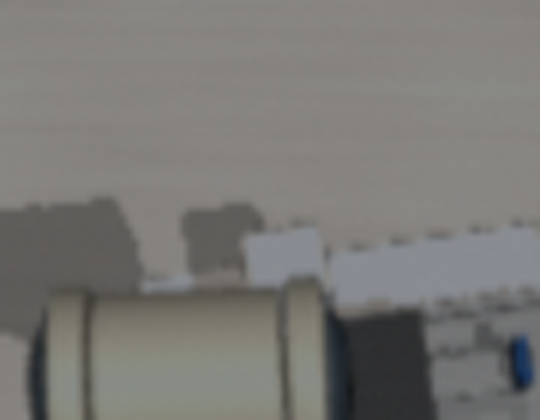

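View pics/side_a.png

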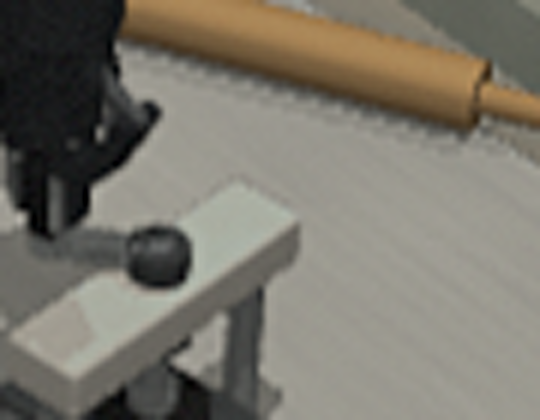

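```bash
python3 -m jog '[{"hand":0,"travel":[-1.88,0,-0.90],"turn":0},{"hand":0,"travel":[-2.07,0,-0.20],"turn":0},{"hand":0,"travel":[-2.02,0,0.52],"turn":0},{"hand":0,"travel":[-1.72,0,1.18],"turn":0},{"hand":0,"travel":[-1.21,0,1.70],"turn":0},{"hand":0,"travel":[-0.56,0,2.01],"turn":0}]'
python3 look.py b
```

```text
t: 14.12
tool_pos: [0.6371, 0.0424, 0.2174]
tool_rot: [-1.576, -0.0, -2.972]
contact_force: [-9.5, 8.5, 7.5]
gripper_width: 0.0207
[ 59.3   8.8 217.4] rad 59.96 deg 8.4 tang cw resist 11.0 radial -6.5 7.5 t 14.125
top proj [318. 148.] orange px 0 
side proj [356. 181.] orange px 0
```

View pics/top_b.png

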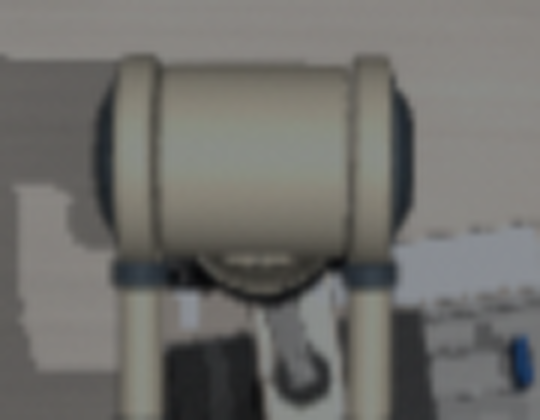

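View pics/side_b.png

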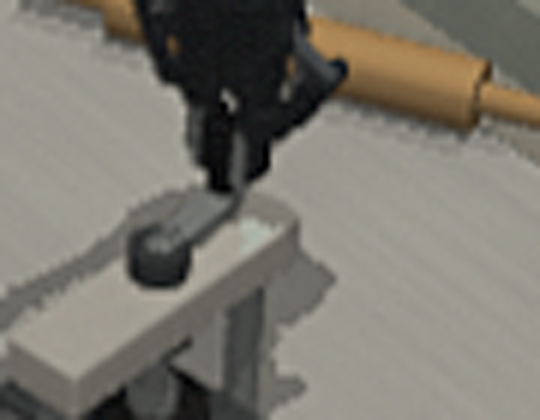

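Total turned is about 318° and no orange shows yet. From here I take smaller steps with a check after each.

```bash
python3 -m jog '[{"hand":0,"travel":[0.16,0,2.08],"turn":0},{"hand":0,"travel":[0,0,0],"turn":0}]' >/dev/null
python3 look.py c
python3 - <<'E'
from h import *
def out(q): return np.r_[c0+(q[0]*ex+q[1]*ey)/1000,q[2]/1000]
s=r.snapshot("side"); X=pf(cloud(s)); im=s["pixels"]
ring=[out((32*np.cos(t),32*np.sin(t),82)) for t in np.linspace(0,6.28,60)]
big=cv2.resize(im[170:250,290:380,::-1],None,fx=7,fy=7,interpolation=2)
for q in proj(s,ring): cv2.circle(big,(int((q[0]-290+.5)*7),int((q[1]-170+.5)*7)),1,(0,255,0),-1)
cv2.imwrite("pics/pad_c.png",big)
m=(im.sum(-1)<110)&(np.hypot(X[...,0],X[...,1])<34)&(X[...,2]>70)&(X[...,2]<140);print(m.sum(),np.nanpercentile(X[m],[5,25,50,75,95],axis=0).round(0).tolist())
E
```

```text
[ 58.3 -13.8 217.5] rad 59.9 deg -13.4 tang cw resist 4.0 radial -0.0 5.3 t 14.575
top proj [318. 148.] orange px 0 
side proj [356. 181.] orange px 0 
{'pixel': [333.9, 237.7], 'conf': 0.44}
139 [[-32.0, -29.0, 86.0], [-24.0, -23.0, 93.0], [-14.0, -13.0, 96.0], [2.0, 0.0, 98.0], [23.0, 15.0, 101.0]]
```

View pics/pad_c.png

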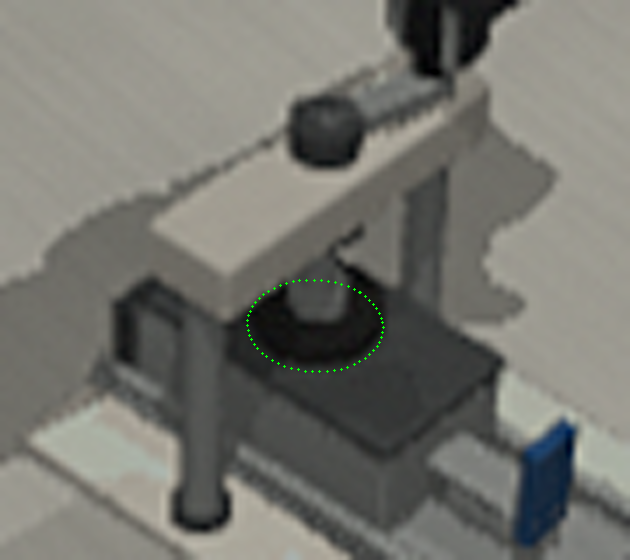

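The pad sits about 2–4 mm above the lid, so I expect another 170–220° or so. I continue in steps.

```bash
python3 -m jog '[{"hand":0,"travel":[0.86,0,1.90],"turn":0},{"hand":0,"travel":[1.46,0,1.49],"turn":0},{"hand":0,"travel":[1.88,0,0.90],"turn":0}]' >/dev/null
python3 look.py d
python3 -m jog '[{"hand":0,"travel":[2.07,0,0.20],"turn":0},{"hand":0,"travel":[0,0,0],"turn":0}]' >/dev/null
python3 look.py e
```

```text
[ 18.6 -57.4 217.5] rad 60.28 deg -72.1 tang cw resist 11.4 radial -1.9 3.9 t 15.2
top proj [318. 148.] orange px 0 
side proj [356. 181.] orange px 6 [[-1.0, -75.0, 199.0], [22.0, -53.0, 256.0], [82.0, -9.0, 284.0]]
[ -4.2 -60.2 217.5] rad 60.33 deg -94.0 tang cw resist 3.5 radial 1.7 5.4 t 15.65
top proj [318. 148.] orange px 14 [[33.0, -1.0, 114.0], [100.0, 5.0, 179.0], [118.0, 10.0, 573.0]]
side proj [356. 181.] orange px 0 
{'pixel': [348.1, 186.9], 'conf': 0.48}
```

View pics/top_e.png

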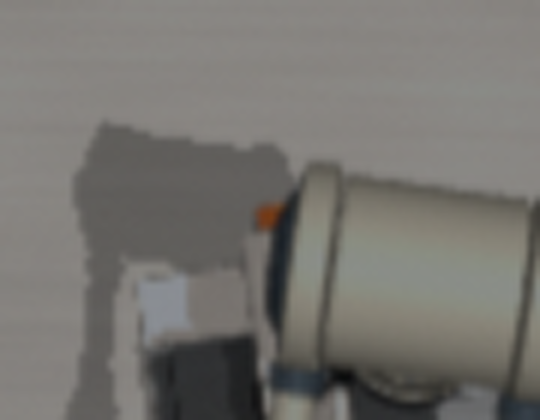

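View pics/side_e.png

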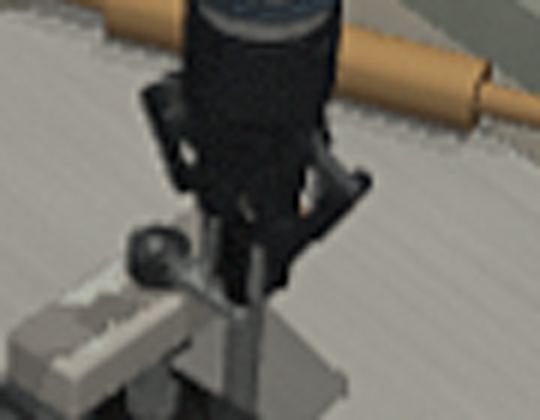

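Orange now shows at (270,215) in the top crop, so the tab is out. I stop turning, let go and look again with nothing in the way.

```bash
python3 -m jog '[{"hand":5,"travel":[0,0,0],"turn":0},{"hand":5,"travel":[0,0,0],"turn":0},{"hand":5,"travel":[0,0,0],"turn":0},{"hand":5,"travel":[0,0,0],"turn":0}]'
python3 -m jog '[{"hand":5,"travel":[0,-2.5,0],"turn":0},{"hand":5,"travel":[0,-4,0],"turn":0},{"hand":5,"travel":[0,-5,0],"turn":0},{"hand":5,"travel":[1,0,5.5],"turn":0},{"hand":5,"travel":[1,0,5.5],"turn":0},{"hand":5,"travel":[1,0,5.5],"turn":0},{"hand":5,"travel":[0,0,0],"turn":0}]'
python3 look.py f
```

```text
t: 16.35
tool_pos: [0.5848, -0.0356, 0.2158]
tool_rot: [-1.571, -0.001, -2.976]
contact_force: [-0.8, -0.1, 0.1]
gripper_width: 0.0502
t: 17.23
tool_pos: [0.5819, -0.2072, 0.3299]
tool_rot: [-1.571, -0.002, -2.981]
contact_force: [-0.7, 0.1, -0.0]
gripper_width: 0.0497
[ -36.  -228.3  329.9] rad 231.16 deg -99.0 tang cw resist -0.7 radial -0.1 -0.0 t 17.225
top proj [318. 148.] orange px 23 [[95.0, -11.0, 177.0], [100.0, -0.0, 182.0], [106.0, 10.0, 186.0]]
side proj [356. 181.] orange px 9 [[100.0, -10.0, 2.0], [103.0, 3.0, 178.0], [287.0, 146.0, 183.0]]
{'pixel': [335.5, 237.9], 'conf': 0.55}
```

View pics/top_f.png

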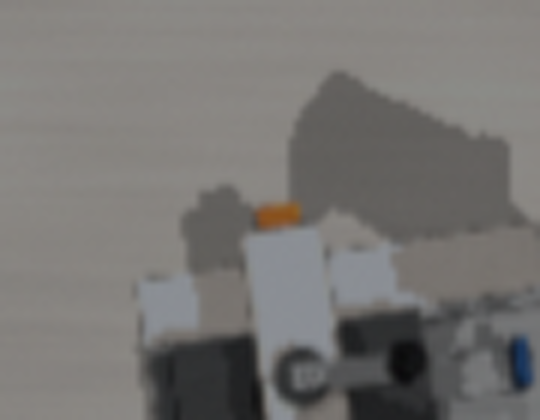

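View pics/side_f.png

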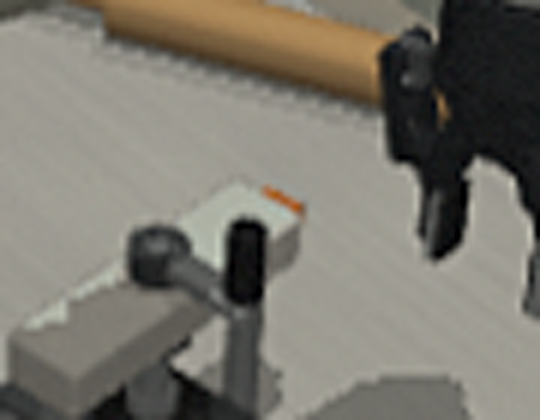

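```bash
python3 - <<'E'
from h import *
def out(q): return np.r_[c0+(q[0]*ex+q[1]*ey)/1000,q[2]/1000]
s=r.snapshot("top"); im=s["pixels"].astype(float)
pix=proj(s,[out((107,0,179)),out((100,0,179)),out((93,0,179)),out((92,0,189)),out((100,13,179)),out((100,-13,179))]);print(pix.round(2).tolist())
u,v=pix[1].round().astype(int)
w=(im[...,0]-im[...,2])[v-7:v+8,u-9:u+10]
print(w.astype(int))
full=np.sort(w.ravel())[-8:].mean(); bg=np.median(w)
A=((w-bg)/(full-bg)).clip(0,1); A[A<.1]=0
sc=1000*abs(np.linalg.norm(out((107,0,179))-out((93,0,179))))/np.linalg.norm(pix[0]-pix[2])
print(full,bg,A.sum(),sc,'visible depth mm',A.sum()*sc*sc/26)
E
```

```text
[[317.55, 145.73], [317.84, 147.64], [318.12, 149.55], [318.1, 149.36], [314.25, 148.17], [321.42, 147.11]]
[[  6   6   6   7   6   7   7   7   6   6   5   4   5   5   5   4   4   5
    4]
 [  5   6   6   6   6   7   6   7   7   7   6   4   5   4   4   5   4   5
    4]
 [  5   5   6   6   6   7   6   6   7   6   5   5   4   5   4   5   5   5
    5]
 [  4   4   5   7   7   7   7   8   8   8   7   7   6   5   5   4   4   5
    6]
 [  4   5   5   6   6   7  11  17  21  23  28  31  28   9   5   5   5   5
    4]
 [  5   4   5   5   6  15  35  54  64  75  82  89  75  20   5   5   6   5
    5]
 [  4   5   5   5   8  32  80  99 100 103 105 105  88  23   6   5   7   7
    6]
 [  5   5   5   5   6  22  85 103 103 101  98  91  74  20   5   5   6   7
    8]
 [  4   5   5   5   5  13  65  79  70  63  52  41  24   4  -1   1   6   7
    7]
 [  5   5   5   5   5   5  16  20  16   6   4   4   1  -6  -7  -6   5   7
    6]
 [  5   6   6   5   1   0  -4  -6  -8  -9  -9  -9  -8  -9  -9  -8   3   7
    6]
 [  5   5   5   5  -5  -9  -9 -10 -10 -10 -10  -9 -10  -9  -9  -9   0   5
    6]
 [  6   5   5   6  -6  -9  -9  -9  -9 -10  -9  -9  -9  -9  -9  -8   0   4
    4]
 [  4   5   6   5  -5  -9  -9  -9  -9  -9  -9  -9 -10  -9 -10  -9  -2   0
   -3]
 [  5   5   5   5  -4  -8 -10 -10 -10  -9  -9  -9  -9 -10  -9  -9  -6  -3
   -8]]
102.375 5.0 23.752246469833118 3.6224101983713357 visible depth mm 11.98744420876528
```

View pics/side_c.png

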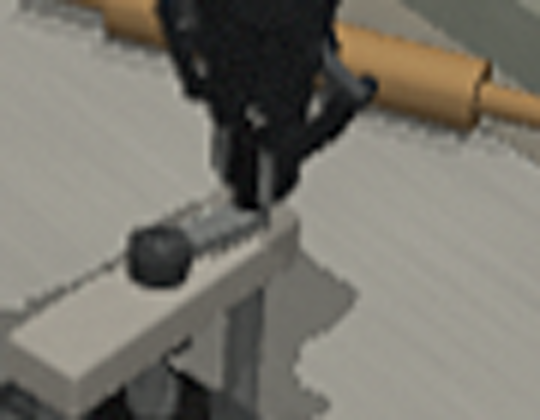

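```bash
python3 - <<'E'
from h import *
s=r.snapshot("side");X=pf(cloud(s));im=s["pixels"].astype(int)
b=(im[...,2]>im[...,0]+40);b[:205]=0;b[260:]=0;b[:,:340]=0;b[:,400:]=0;print('lug',b.sum(),np.nanmedian(X[b],0).round(1),np.nanpercentile(X[b],[5,95],axis=0).round(1).tolist())
cv2.imwrite("pics/s_end.png",cv2.resize(s["pixels"][130:280,250:450,::-1],None,fx=3.9,fy=3.9,interpolation=2))
st=r.snapshot("top");cv2.imwrite("pics/t_end.png",st["pixels"][:,:,::-1])
E
```

```text
lug 51 [  -6.9 -142.5   87. ] [[-14.5, -145.0, 49.8], [13.1, -138.7, 103.6]]
```

View pics/s_end.png

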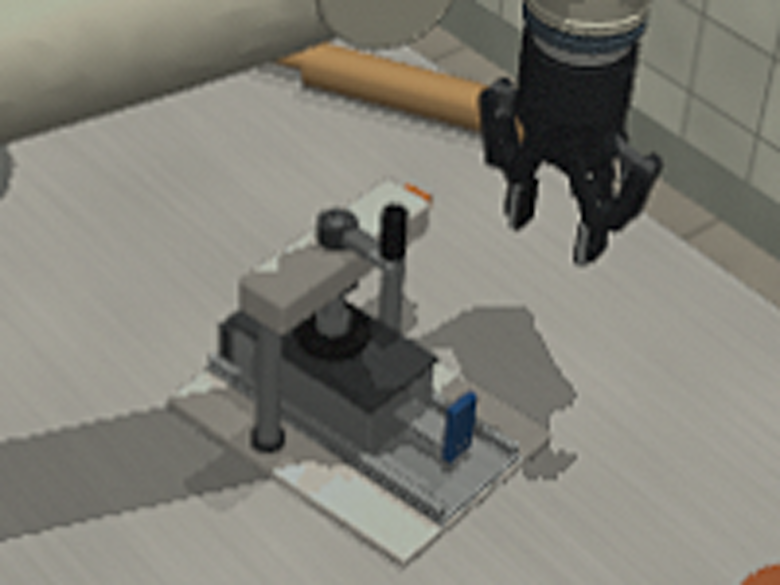

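View pics/t_end.png

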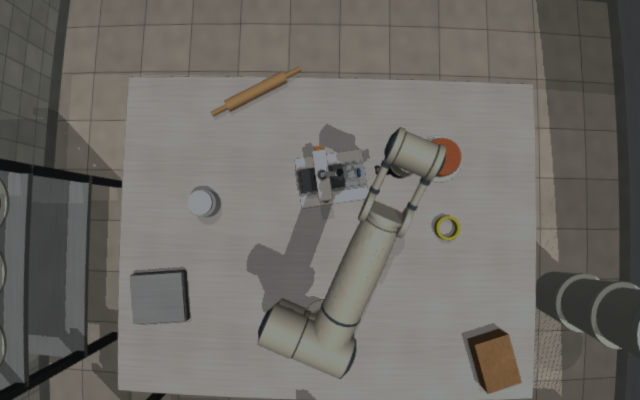

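```bash
python3 -c "
from bench import r
print(r.job_done(), r.get_obs()['t'])"
```

```text
the job is handed in; nothing more can be done
the job is handed in; nothing more can be done
```

The mould is home against the stop, the press is tightened with the orange tab out, and the job is handed in at about 17.5 s of the 72 s allowed.

- **Mould:** I pushed it on the lug with closed fingers until the tool stopped moving. The push was about 5 N while sliding and at most about 16 N against the stop. A check at the end put the lug's rear face at press y of about -143 to -145 mm, against -144 for home.
- **Crank:** I pinched the knob and led it about 420° clockwise, then let go and moved clear; the last force reading was near zero.
- **Tab:** In the last top picture it is out by about 12–13 mm, estimated from roughly 3.6 mm pixels; 9 mm counts as popped.
- **Overtightening:** I infer it was not reached, since I could not measure the pad force. No orange showed 81° before I stopped. The force limit lies about 110° past the tab's first movement.
- **Bystanders:** The tub and tape look unmoved in the last top picture. The wrist partly hides the cake layers there, but the visible part is where it was.

**Checks that disagreed:**
- I judged the pad to be 2–4 mm above the lid at about 340° of turn. The tab came out sooner than that implies, so that estimate was wrong.
- The tab detector's few hits were low confidence, and most were clearly in the wrong place. I relied on the orange pixels and the pictures instead.

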